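Feel along the cutting board's edge for nicks

ROBOT

A 6-joint arm with a two-finger parallel gripper is mounted at the origin on the work surface. World frame = base frame: x ahead of the robot, y to its left, z up, the work surface at z = 0. Lengths are in mm, angles in rad, forces in N, time in s.
With the tool pointing down it reaches from about 325 to 900 mm from the base axis. Payload 3.5 kg.
Tool frame: the origin (TCP) lies between the finger pads, 19 mm behind the fingertips; this is the grasp point; z points along the fingers, y is the line along which they close (so a half turn about z gives the same grasp; the last joint's range is limited). The gripper opens to 85 mm and grips with 20 to 120 N. Pads are 22 mm wide; open, the fingers measure 114 mm over their backs; the gripper's body (76 mm by 85 mm) begins 54 mm behind the grasp point. The pads swing forward as they close: fully open they stand 13 mm farther back than shut.
Start: joints at [-1.231, 0.276, -0.026, 1.268, 0, 1.467], TCP at [267.783, -564.725, 250.013] pointing down, gripper open.
Joint ranges: [-3.12, 3.12], [-0.85, 1.88], [-1.08, 1.24], [-1.95, 2.15], [-1.57, 1.53], [-3.14, 3.14]. Speed limits (rad/s): [2.57, 2.57, 3.14, 3.14, 3.14, 3.14].

INTERFACE

Orientations are given as a rotation vector (axis times angle).
In Python, from rig import arm gives the robot as it stands.
- The arm moves only by the tool servo_tool, never from a script. Its argument "deltas" is a list of rows, each a list of 7 numbers: the shift along the tool's x, y, z in m, then the turn, a rotation vector about the tool's x, y, z in degrees, then the opening, from -1 (shut) to 1 (fully open). A call has 1 to 20 rows; each row shifts and turns the commanded pose from where the row before left it, along the tool's axes as they then stand; what a row does not reach is not made up. A row lasts 1/12 s, in which the tool goes at most 41.7 mm and 7.16 degrees, less where a joint would pass 70% of its speed; a pose out of reach is approached as far as the arm can. A call is refused whole if a number of a shift passes 0.0417 or a number of a turn 7.16, either way. A call with a gripper value outside its range is refused whole. The fingers move at their own pace and stop on an object; "grip_force" is the grip in N (left out, the last holds). Time passes only in rows, so rows that do not move let the fingers close. It gives the time, the measured TCP pose, the force, the opening and the grip force at its end, in the units of the state.
- arm.observe(): the state, without advancing time (a new reading comes with each control period).
- arm.read_camera(name): name is "scene" or "top"; returns a dict with "image" (384x512x3 uint8, red, green, blue), "z_map" (384x512 float32, mm along the optical axis (not along the pixel's ray), 0 where there is no reading), "vfov" (degrees; the focal length in pixels is half the picture's height over the tangent of half this angle, whatever the lens; pixels are square), "cx", "cy" (the principal point, pixels), "eye" and "orientation" of the camera in the world. Camera axes: x right, y up, looking along -z (the intrinsics and any distortion apply to the point x, -y, -z); pixel columns grow to the right and rows downward; lengths in mm; the calibration is good to about 2 mm. A picture is of the moment at which its call begins.
- arm.sign_off(): hands the job in; it is judged then, once.
The state is a dict: "time_s": time; "q": joint angles; "joint_velocities": joint speeds; "tau": joint torques, N m; "eef_pos": TCP position; "tool_rot": TCP orientation; "contact_force": force on the tool from outside, world axes, zero at the start; "ft_torque": the same for the moment, N m; "opening": finger opening in mm; "gripper_force": force on a finger pad.
Only numpy, scipy, OpenCV 4.12 (cv2) and the standard library are available. Lean on these libraries where they do the work, as an engineer would, in place of code of your own. Each camera call takes 0.05 s, during which the arm holds its last target. There are 200 camera calls.

TASK

Feel the top edge of the yellow cutting board for nicks: close the fingers and run their tips lightly along it in one stroke, from the black tick at the end beside the blue pot lid to the black tick at the end beside the glass measuring cup, without coming off the edge on the way, then lift clear. Touch the board only gently: do not push it far down into its springy clip, pull it up or grasp it, and leave everything else where it is.

Things in the scene. Friction and masses are not known exactly. Their poses are not given: they have to be found in the camera images.
- clip: Dark steel spring clip stand, fixed to the table. Its foot is 90 x 130 x 6 mm; two jaws, 110 mm long and up to 70 mm high, grip the lower part of a yellow plastic cutting board that stands upright. Origin: centre of the foot's underside, on the table. x is square to the board's face, y runs along the board, z up.
- board (a joint): How far the cutting board is pushed down into the clip (m): 0 at rest, positive downwards, negative if pulled up. It rides straight up and down on springs, about 0.6 N per mm, comes back up when let go, and bottoms out hard at 22 mm. Lightly means a few mm; over 15 mm is too far.
- edge_mid (a point): Middle of the board's level top edge, on its surface, 162 mm above the table at rest; it moves with the board. The board is 12 mm thick (x), 220 mm long (y) and 130 mm high, with a 70 x 20 mm hand slot that begins 25 mm below the top edge. Axes as the clip's: y along the edge, z up.
- tick_left (a point): Point on the top edge at the black tick 85 mm from the middle towards the clip's +y; the tick is a 6 mm wide black band over the edge, 20 mm down each face, 25 mm from the board's end. Which end is the start depends on where the lid is.
- tick_right (a point): The same at the other end, 85 mm from the middle towards the clip's -y.
- pot_lid: Blue enamel pot lid lying flat on the table off one end of the board, about 205 mm from the board's middle: 150 mm across, 51 mm high with its black knob. It marks the start end, either +y or -y of the clip. Origin: centre of its underside.
- measuring_cup: Glass measuring cup standing off the board's other end, about 205 mm from its middle: 90 mm across the rim, 100 mm high, handle reaching 71 mm from its axis on its own +y, red marks. Origin: centre of its underside.
- paddle: Wooden paddle lying on the table on the robot's side of the board, about 300 mm long, 55 mm wide, 16 mm high. Origin: underside, near its middle; x along it to the blade.
- spoon_rest: White ceramic spoon rest on the table beyond the board: 100 mm round dish, 18 mm high, with a blue tab on its own +y reaching 95 mm from its centre. Origin: centre of its underside.
Mind the look-alikes: they are no part of the job. What is meant by the clip is not green or orange, and is the larger of those in its own colour.

How it is judged:
By the outcome, as a careful person would: the job done as asked, in the order asked, and still so for the second after the job is handed in, with the robot touching nothing.
It also fails if it takes over 40 s, if anything falls off the work surface, if the arm or the gripper's body presses on something with over 40 N, if the wrist force passes 120 N, or if a joint passes its speed limit or range.

## Working session

There is one attempt and no reset: what is moved stays moved. The work goes in short steps, Python scripts to look and compute and a tool call to move; the robot and the scene stay as the last step left them, time stands still between calls to the robot, and variables do not carry over. Pictures are saved under pics/ and viewed, at most 10 in all, crops included, and the job is handed in when it is done.

Besides the shell and the picture viewer there is one more tool, called after "Call:" as name(argument=value, ...) on one line, values as JSON. servo_tool: Moves the arm, as the interface text tells. Its arguments: {"type":"object","properties":{"deltas":{"type":"array","items":{"type":"array","items":{"type":"number"}}},"grip_force":{"type":"number"}},"required":["deltas"]}

```bash
mkdir -p pics
cat > h.py <<'E'
import numpy as np, cv2
from scipy.spatial.transform import Rotation as R
from rig import arm
def shot(name):
    d=arm.read_camera(name); np.save('pics/%s.npy'%name,d,allow_pickle=True); return d
def load(name): return np.load('pics/%s.npy'%name,allow_pickle=True).item()
def world(d,u,v,z=None):
    im=d['image']; f=im.shape[0]/2/np.tan(np.radians(d['vfov'])/2)
    if z is None: z=d['z_map'][np.asarray(v).astype(int),np.asarray(u).astype(int)]
    z=np.asarray(z,float)
    p=np.stack([(np.asarray(u)-d['cx'])/f*z,-(np.asarray(v)-d['cy'])/f*z,-z],-1)
    o=np.asarray(d['orientation'],float)
    r=R.from_rotvec(o) if o.size==3 else (R.from_matrix(o) if o.size==9 else R.from_quat(o))
    return r.apply(p)+np.asarray(d['eye'])
E
python3 - <<'E'
from h import *
for n in('scene','top'):
    d=shot(n); cv2.imwrite(f'pics/{n}.png',cv2.resize(d['image'][:,:,::-1],(800,600),interpolation=cv2.INTER_CUBIC))
    print(n,{k:v for k,v in d.items() if k not in('image','z_map')})
print(arm.observe())
E
```

```text
scene {'vfov': 48.401069140003926, 'cx': 254.70843337613806, 'cy': 190.1414039583037, 'eye': array([1154.93601131, -210.78406868, 1118.53956618]), 'orientation': array([0.53341922, 0.34139415, 1.13960353])}
top {'vfov': 56.00851440971809, 'cx': 251.12866084099167, 'cy': 189.9072312585656, 'eye': array([ 403.53537565,   70.07932472, 1167.0826905 ]), 'orientation': array([ 0.08081042, -0.07160203, -1.58525469])}
{'time_s': 0.1, 'q': array([-1.23134357e+00,  2.77061612e-01, -2.77476695e-02,  1.26801932e+00,
       -1.66286803e-05,  1.46739025e+00]), 'joint_velocities': array([-0.0007734 ,  0.0006018 ,  0.00341098,  0.00282637, -0.00158804,
       -0.00029613]), 'tau': array([ 3.86664724e-04, -4.46707141e+01,  2.96128893e+01,  8.43698363e-03,
       -1.30480175e-04,  1.91406698e-06]), 'eef_pos': array([ 267.58444854, -564.07236869,  248.96673772]), 'tool_rot': array([-3.06292215e+00, -6.89527520e-01,  4.01571648e-04]), 'contact_force': array([-0.31633842, -0.09161032, -0.21269049]), 'ft_torque': array([-0.00485267, -0.02938154, -0.00290737]), 'gripper_force': 0.0, 'opening': 85.37629973442696}
```

View pics/scene.png

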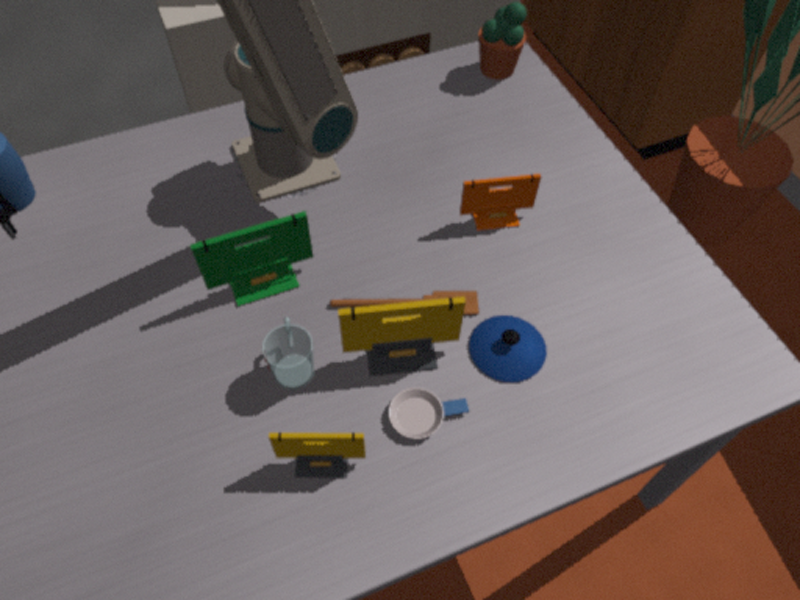

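View pics/top.png

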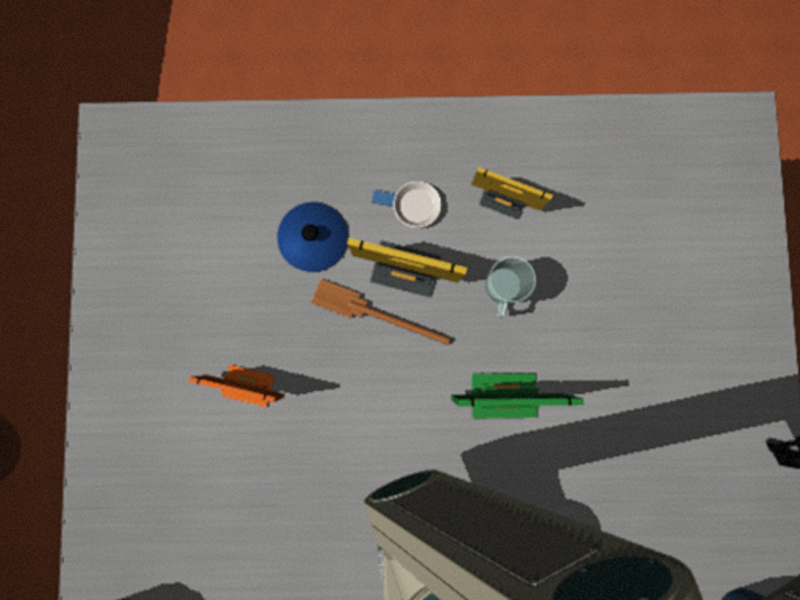

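The candidates in the top picture are the large yellow board in a dark clip (408,260), the small yellow one (512,190), the green one (517,400) and the orange one (237,387). The large yellow one fits: it is the bigger of the two dark-clip stands, and sits between the lid (313,237) and the cup (510,282). I'll confirm that in a crop and measure the ticks.

Run:
```python
from h import *
d=load('top'); s=load('scene')
a=cv2.resize(d['image'][145:185,215:307,::-1],None,fx=8,fy=8,interpolation=cv2.INTER_CUBIC)
b=cv2.resize(s['image'][185:225,210:302,::-1],None,fx=8,fy=7,interpolation=cv2.INTER_CUBIC)
cv2.imwrite('pics/crop.png',np.vstack([a,b])[:600])
for n,dd,(r0,r1,c0,c1) in(('top',d,(145,185,215,307)),('scene',s,(180,240,205,305))):
    v,u=np.mgrid[r0:r1,c0:c1]; v=v.ravel();u=u.ravel()
    P=world(dd,u,v); im=dd['image'][v,u].astype(int)
    m=(P[:,2]>152)&(P[:,2]<172)
    p=P[m]; c=p.mean(0); U,S,V=np.linalg.svd((p-c)[:,:2],full_matrices=False)
    ax=V[0]*np.sign(V[0][1]); t=(p-c)[:,:2]@ax; lo,hi=np.percentile(t,[1,99])
    print(n,len(p),'c',c,'ax',ax,'range',lo,hi,'mid',c[:2]+ax*(lo+hi)/2,'zmed',np.median(p[:,2]),'w',S[1]/len(p)**.5)
    dark=im[m].max(1)<70
    print(np.c_[t[dark].round(),p[dark].round()][np.argsort(t[dark])])
```

```text
top 376 c [576.43338238  48.26161988 161.58419841] ax [0.26713932 0.96365792] range -107.41855932631239 107.94273566384052 mid [576.50339643  48.51418322] zmed 161.92789227377926 w 3.802448891897313
[[-85. 548. -33. 155.]
 [-85. 558. -35. 163.]
 [-84. 550. -32. 162.]
 [-84. 553. -32. 161.]
 [-83. 556. -32. 163.]
 [-82. 558. -32. 167.]
 [ 85. 598. 130. 164.]
 [ 86. 601. 131. 161.]
 [ 87. 596. 133. 162.]]
scene 478 c [577.97376227  48.17528667 160.1482088 ] ax [0.26530963 0.96416327] range -107.02958581503077 108.52915702240685 mid [578.1726876   48.89820241] zmed 160.86274005407114 w 4.362376622147114
[[-86. 561. -36. 153.]
 [-86. 561. -36. 159.]
 [-86. 559. -35. 160.]
 [-85. 558. -35. 163.]
 [-85. 554. -33. 162.]
 [-85. 552. -33. 164.]
 [-84. 546. -31. 159.]
 [-83. 560. -33. 155.]
 [-83. 558. -32. 158.]
 [-83. 558. -32. 161.]
 [-80. 560. -30. 154.]
 [ 82. 605. 126. 156.]
 [ 83. 603. 127. 157.]
 [ 85. 605. 128. 160.]
 [ 85. 606. 128. 157.]
 [ 85. 604. 129. 162.]
 [ 86. 598. 132. 158.]
 [ 86. 597. 132. 161.]
 [ 87. 594. 134. 161.]
 [ 87. 606. 131. 160.]
 [ 88. 604. 132. 161.]
 [ 88. 605. 132. 153.]
 [ 91. 606. 134. 153.]]
```

View pics/crop.png

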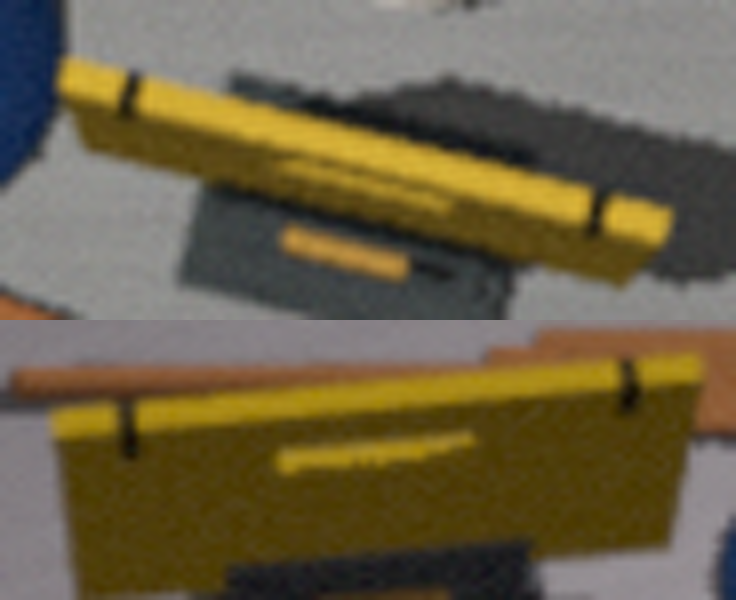

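The crop confirms it: the large yellow board in the dark clip, with its ticks at crop (130,95) and (597,212) in the top view. The mid-edge is at about (577, 48.5), along (0.266, 0.964). The stroke starts at (600, 130) by the lid and ends at (554, -33) by the cup. I'll turn the tool so its x lies along the edge, shut the fingers, then travel over high.

Call:
servo_tool(deltas=[[0,0,0,0,0,-7.03,-1],[0,0,0,0,0,-7.03,-1],[0,0,0,0,0,-7.03,-1],[0,0,0,0,0,-7.03,-1],[0,0,0,0,0,-7.03,-1],[0,0,0,0,0,-7.03,-1],[0,0,0,0,0,-7.03,-1],[0,0,0,0,0,0,-1],[0,0,0,0,0,0,-1]], grip_force=20)

```text
time_s: 0.85
eef_pos: [267.7, -564.4, 249.5]
tool_rot: [-2.502, -1.899, -0.0]
contact_force: [0.4, -0.2, 0.0]
opening: -0.2
gripper_force: 0.0
```

Call:
servo_tool(deltas=[[0.0379,0.0067,0,0,0,0,-1],[0.0379,0.0067,0,0,0,0,-1],[0.0379,0.0067,0,0,0,0,-1],[0.0379,0.0067,0,0,0,0,-1],[0.0379,0.0067,0,0,0,0,-1],[0.0379,0.0067,0,0,0,0,-1],[0.0379,0.0067,0,0,0,0,-1],[0.0379,0.0067,0,0,0,0,-1],[0.0379,0.0067,0,0,0,0,-1],[0.0379,0.0067,0,0,0,0,-1],[0.0379,0.0067,0,0,0,0,-1],[0.0379,0.0067,0,0,0,0,-1],[0.0379,0.0067,0,0,0,0,-1],[0.0379,0.0067,0,0,0,0,-1],[0.0379,0.0067,0,0,0,0,-1],[0.0379,0.0067,0,0,0,0,-1],[0.0379,0.0067,0,0,0,0,-1],[0.0379,0.0067,0,0,0,0,-1],[0.0379,0.0067,0,0,0,0,-1],[0.0379,0.0067,0,0,0,0,-1]])

```text
time_s: 2.52
eef_pos: [598.9, 132.3, 249.9]
tool_rot: [2.502, 1.9, -0.0]
contact_force: [0.7, -0.7, 0.3]
opening: 0.1
gripper_force: 0.0
```

Call:
servo_tool(deltas=[[0,0,0,0,0,0,-1],[0,0,0,0,0,0,-1],[0,0,0,0,0,0,-1],[0,0,0,0,0,0,-1]])

```text
time_s: 2.85
eef_pos: [597.9, 129.4, 249.8]
tool_rot: [-2.501, -1.901, 0.002]
contact_force: [-0.9, -0.7, 1.3]
opening: -0.4
gripper_force: 0.0
```

Call:
servo_tool(deltas=[[0.004,0.0015,0,0,0,0,-1],[0,0,0.02,0,0,0,-1],[0,0,0.02,0,0,0,-1],[0,0,0.015,0,0,0,-1],[0,0,0.006,0,0,0,-1],[0,0,0,0,0,0,-1],[0,0,0,0,0,0,-1],[0,0,0,0,0,0,-1]])

```text
time_s: 3.52
eef_pos: [601.9, 133.6, 190.4]
tool_rot: [2.499, 1.902, 0.003]
contact_force: [1.2, 0.3, 0.8]
opening: -0.2
gripper_force: 0.0
```

Run:
```python
from h import *
d=shot('top'); s=shot('scene')
a=cv2.resize(d['image'][120:190,200:310,::-1],None,fx=7,fy=4.2,interpolation=cv2.INTER_CUBIC)
b=cv2.resize(s['image'][160:230,210:320,::-1],None,fx=7,fy=4.2,interpolation=cv2.INTER_CUBIC)
cv2.imwrite('pics/c2.png',np.vstack([a,b])); o=arm.observe(); print(o['eef_pos'],o['contact_force'],o['tool_rot'])
```

```text
[602.02071262 133.78191241 190.59010932] [-0.22808105  0.20427338  0.64848945] [2.49857291 1.90210823 0.00369401]
```

View pics/c2.png

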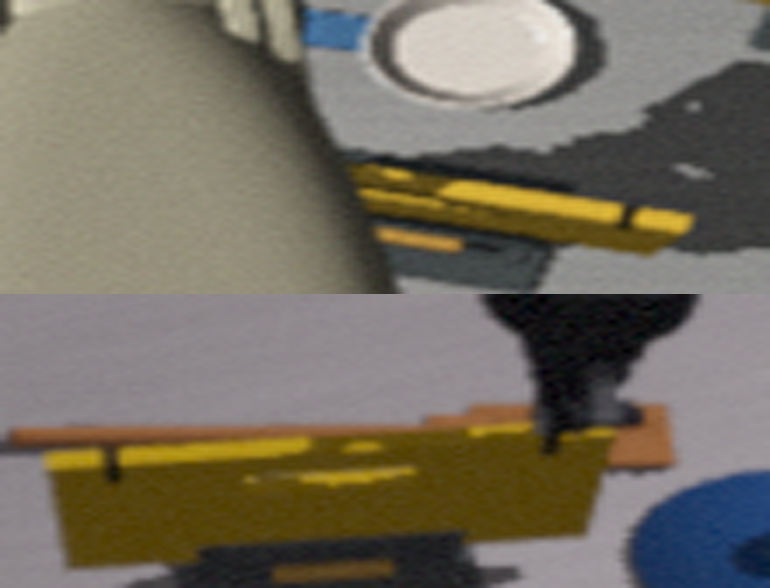

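The fingertips stand above the lid-side tick (scene crop 550,435), in line with the edge. Descending gently.

Call:
servo_tool(deltas=[[-0.001,-0.001,0.004,0,0,0,-1],[0,0,0.003,0,0,0,-1],[0,0,0.002,0,0,0,-1],[0,0,0.001,0,0,0,-1],[0,0,0.001,0,0,0,-1],[0,0,0,0,0,0,-1],[0,0,0,0,0,0,-1],[0,0,0,0,0,0,-1]])

```text
time_s: 4.28
eef_pos: [599.7, 133.2, 178.1]
tool_rot: [-2.499, -1.903, 0.0]
contact_force: [-0.7, -0.3, 1.2]
opening: -0.3
gripper_force: 0.8
```

Call:
servo_tool(deltas=[[0,0,0.001,0,0,0,-1],[0,0,0.001,0,0,0,-1],[0,0,0,0,0,0,-1],[0,0,0,0,0,0,-1],[0,0,0,0,0,0,-1]])

```text
time_s: 4.7
eef_pos: [599.7, 133.1, 176.1]
tool_rot: [-2.499, -1.903, 0.0]
contact_force: [-1.0, -1.3, 2.4]
opening: -0.1
gripper_force: 1.4
```

Call:
servo_tool(deltas=[[0,0,0.001,0,0,0,-1],[0,0,0,0,0,0,-1],[0,0,0,0,0,0,-1],[0,0,0,0,0,0,-1]])

```text
time_s: 5.03
eef_pos: [599.8, 133.1, 175.1]
tool_rot: [-2.499, -1.903, 0.0]
contact_force: [-2.2, -0.1, 3.1]
opening: -0.1
gripper_force: 1.7
```

Contact, about 3 N. I'll ease up slightly and make the stroke towards the cup.

Call:
servo_tool(deltas=[[-0.002,0,-0.001,0,0,0,-1],[-0.005,0,0,0,0,0,-1],[-0.005,0,0,0,0,0,-1],[-0.005,0,0,0,0,0,-1],[-0.005,0,0,0,0,0,-1],[-0.005,0,0,0,0,0,-1],[-0.005,0,0,0,0,0,-1],[-0.005,0,0,0,0,0,-1]])

```text
time_s: 5.7
eef_pos: [589.8, 96.9, 176.1]
tool_rot: [-2.5, -1.903, -0.0]
contact_force: [0.9, 2.3, 3.3]
opening: 0.1
gripper_force: 1.4
```

Call:
servo_tool(deltas=[[-0.005,0,0,0,0,0,-1],[-0.005,0,0,0,0,0,-1],[-0.005,0,0,0,0,0,-1],[-0.005,0,0,0,0,0,-1],[-0.005,0,0,0,0,0,-1],[-0.005,0,0,0,0,0,-1],[-0.005,0,0,0,0,0,-1],[-0.005,0,0,0,0,0,-1],[-0.005,0,0,0,0,0,-1],[-0.005,0,0,0,0,0,-1],[-0.005,0,0,0,0,0,-1],[-0.005,0,0,0,0,0,-1],[-0.005,0,0,0,0,0,-1],[-0.005,0,0,0,0,0,-1]])

```text
time_s: 6.87
eef_pos: [571.2, 29.5, 176.0]
tool_rot: [-2.499, -1.903, 0.0]
contact_force: [0.8, 2.6, 2.0]
opening: -0.2
gripper_force: 1.4
```

Call:
servo_tool(deltas=[[-0.005,0,0,0,0,0,-1],[-0.005,0,0,0,0,0,-1],[-0.005,0,0,0,0,0,-1],[-0.005,0,0,0,0,0,-1],[-0.005,0,0,0,0,0,-1],[-0.005,0,0,0,0,0,-1],[-0.005,0,0,0,0,0,-1],[-0.005,0,0,0,0,0,-1],[-0.005,0,0,0,0,0,-1],[-0.005,0,0,0,0,0,-1],[-0.005,0,0,0,0,0,-1],[-0.005,0,0,0,0,0,-1],[-0.005,0,0,0,0,0,-1],[0,0,0,0,0,0,-1],[0,0,0,0,0,0,-1]])

```text
time_s: 8.12
eef_pos: [553.7, -33.9, 176.0]
tool_rot: [2.499, 1.901, -0.003]
contact_force: [0.0, -2.0, 3.4]
opening: 0.1
gripper_force: 1.4
```

Call:
servo_tool(deltas=[[-0.002,0,0,0,0,0,-1],[0,0,0,0,0,0,-1],[0,0,0,0,0,0,-1]])

```text
time_s: 8.37
eef_pos: [553.5, -34.7, 176.0]
tool_rot: [2.499, 1.903, -0.0]
contact_force: [0.2, 0.2, 2.5]
opening: -0.0
gripper_force: 1.4
```

Run:
```python
from h import *
s=shot('scene'); o=arm.observe(); print(o['eef_pos'],o['contact_force'])
cv2.imwrite('pics/c3.png',cv2.resize(s['image'][160:240,160:310,::-1],None,fx=5,fy=5,interpolation=cv2.INTER_CUBIC))
```

```text
[553.47295866 -34.64968895 175.99291159] [-0.55216038  0.45742321  3.66809792]
```

View pics/c3.png

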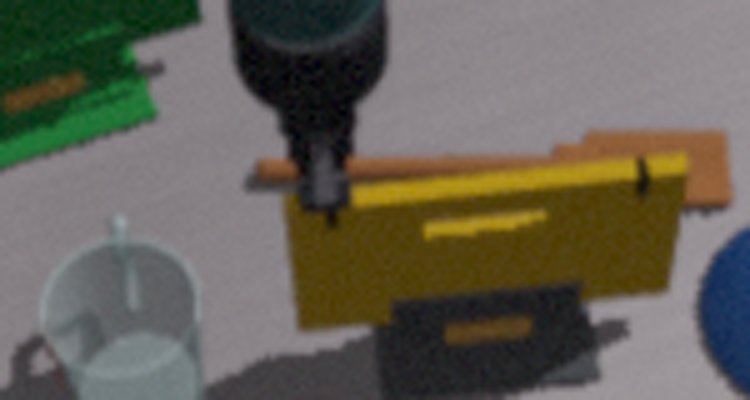

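The tips are on the edge at (325,195), over the cup-side tick whose lower end shows at (332,218). Lifting clear.

Call:
servo_tool(deltas=[[0,0,-0.01,0,0,0,-1],[0,0,-0.02,0,0,0,-1],[0,0,-0.025,0,0,0,-1],[0,0,-0.025,0,0,0,-1],[0,0,-0.02,0,0,0,-1],[0,0,0,0,0,0,-1],[0,0,0,0,0,0,-1],[0,0,0,0,0,0,-1],[0,0,0,0,0,0,-1]])

```text
time_s: 9.17
eef_pos: [552.4, -34.4, 274.4]
tool_rot: [-2.498, -1.902, 0.004]
contact_force: [-0.1, -0.5, 0.5]
opening: -0.1
gripper_force: 0.0
```

Run:
```python
from h import *
o=arm.observe(); print(o['eef_pos'],o['contact_force']); print(arm.sign_off())
```

```text
[552.39831088 -34.44976146 274.38279465] [-0.05288477 -0.47144785  0.46536286]
the job is handed in; nothing more can be done
None
```

The closed fingertips ran along the yellow board's top edge in one stroke, from the lid-side tick to the cup-side tick, at about 2–4 N (an estimated 4–5 mm down into the clip); they then lifted about 100 mm clear, and the job was handed in with the clock at about 9 s (no verdict came back).

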